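Seat a sample jar in the tilt stand and snap the stand over

TASK

Get the tall sample jar ready for pipetting: stand it upright and fully home in the cup of the tilt stand and let go of it. Then tip the cup by pressing down on the round rubber pad of the stand's side lever until the spring carries it over centre and it snaps to its tilted stop, and bear down on the pad there for a second with about a kilogram's weight (10 N) to prove that it is home; never lean on the lever with as much as two kilograms. Do not tip the cup by the jar, shove the stand along the bench or disturb the other things, and leave the jar tilted in the stand.

Things in the scene. Friction and masses are not known exactly. Their poses are not given: they have to be found in the camera images.
- tall_jar: The tall clear plastic sample jar with ribbed blue screw cap, standing on the bench; 105 mm high where the two others are 68 mm. Body 56 mm diameter, cap 60 mm diameter and 19 mm high at the top. Mass 0.11 to 0.22 kg. Origin: centre of its underside; z up along its axis.
- stand: The tilt stand, loose on the bench on rubber feet, about 1.3 kg: steel base 190 (x) x 170 mm, top at 10 mm. Origin: centre of the base's underside; x to its back, y to its lever side, z up. Cheek plates at x -31 to 41 mm, y -65 and +25, 94 high, carry the cup on a level pivot along y through (5, -20, 80) mm. A spring strut runs from the lever's tail to a post at (80, 61), 85 high.
- cradle (a joint): Tilt of cup and lever about the pivot, rad: 0 = upright (upper stop); 0.75 = leaning to the stand's front (-x), lever on its stop, a rigid rubber-tipped post. A spring drives it from the dead point near 0.40 to the nearer stop. Pressing the pad over takes about 8 N at first, falling to nothing at the dead point; then it snaps away from the finger to the stop. Damped.
- cup_floor (a point): Centre of the cup's inner floor, 40 mm below the pivot; z points up out of the cup along its axis. Cup: grey plastic, open top, inner diameter 61 mm, flared mouth; its rim is 44 mm above this floor. With the cup upright the floor is 40 mm above the bench.
- lever: Side lever fixed to the cup's pivot: flat steel arm beyond the +y cheek, pointing to the stand's front, with the press pad over its end: a round black rubber-faced disc, 38 mm diameter, 7 mm thick, on a locked threaded stud. Origin at the pivot (stand 5, -20, 80 mm); its -x runs out along the arm, y is the pivot axis. The arm slopes 0.40 rad up to the front at joint 0, 0.35 down at 0.75.
- pad_seat (a point): Under the press pad: middle of the upper face of the plate at the lever's end, 80 mm out from the pivot, 84 mm to the +y side of the cup's axis; z square to the plate, along the stud. About 116 mm above the bench upright, 57 tilted. The pad's height was set by the last user and is not measured: its face lies 11 to 23 mm above this point along z; find it by sight or touch. Nothing stands above it.
- short_jar_a: A short sample jar, 68 mm high, cap 60 mm diameter. Leave alone. Origin: centre of its underside.
- short_jar_b: Another short sample jar, the same. Leave alone. Origin: centre of its underside.
- tube_rack: Orange plastic tube rack 100 x 210 x 85 mm with two capped tubes standing up to 119 mm. Leave alone. Origin: centre of its underside.
- media_bottle: Clear glass laboratory bottle with blue cap, 86 mm diameter, 179 mm high. Leave alone. Origin: centre of its underside.
Not all that is in view belongs to the job. Leave any green look-alike of the tall_jar alone.

How it is judged:
By the outcome, as a careful person would: the job done as asked, in the order asked, and still so for the second after the job is handed in, with the robot touching nothing.
It also fails if it takes over 64 s, if anything falls off the work surface, if the arm or the gripper's body presses on something with over 40 N, if the wrist force passes 120 N, or if a joint passes its speed limit or range.

ROBOT

A 7-joint arm with a two-finger parallel gripper is mounted at the origin on the work surface. World frame = base frame: x ahead of the robot, y to its left, z up, the work surface at z = 0. Lengths are in m, angles in rad, forces in N, time in s.
With the tool pointing down it reaches from about 0.425 to 0.825 m from the base axis. Payload 3.6 kg.
Tool frame: the origin (TCP) lies between the finger pads; the fingertips stand 25 mm ahead of it and the grasp point (between the pads) lies 6 mm ahead of it; z points along the fingers, x is the direction in which the jaws open and shut, and the axes are right-handed (so a half turn about z gives the same grasp; the last joint's range is limited). The gripper opens to 93 mm and grips with 3 to 60 N. Pads are 15 mm wide; open, the fingers measure 128 mm over their backs; the gripper's body (75 mm by 188 mm) begins 65 mm behind the grasp point.
Start: joints at [-1.361, 0.615, -0.013, 1.423, 0.008, 1.103, -0.04], TCP at [0.152, 0.632, 0.244] pointing down, gripper open.
Joint ranges: [-3.12, 3.12], [-0.3, 2.06], [-1.34, 1.32], [0.26, 2.42], [-1.36, 4.5], [0.01, 1.98], [-2.84, 2.84]. Speed limits (rad/s): [2.79, 2.79, 3.14, 3.14, 3.14, 3.14, 3.14].

INTERFACE

Orientations are given as a 3x3 rotation matrix whose columns are the frame's x, y, z axes.
In Python, from rig import arm gives the robot as it stands.
- The arm moves only by the tool arm_command, never from a script. Its argument "targets" is a list that holds one entry, the list of rows, each a list of 7 numbers: the shift along the tool's x, y, z in mm, then the turn, a rotation vector about the tool's x, y, z in degrees, then the finger opening in mm, from 0 to 93. In form: [[[x, y, z, wx, wy, wz, jaw], ...]]. A call has 1 to 10 rows; each row is the pose to reach, as a shift and turn from the pose measured when the call began, along the tool's axes at that moment; what a row does not reach only later rows make up. A row lasts 1/8 s, in which the tool goes at most 62.5 mm and 10.7 degrees, less where a joint would pass 70% of its speed; a pose out of reach is approached as far as the arm can. A call with a gripper value outside its range is refused whole. The fingers move at their own pace and stop on an object; the grip force is fixed at half the most. Time passes only in rows, so rows that repeat a pose let the fingers close. It gives the time, the measured TCP pose, the force and the opening at its end, in the units of the state.
- arm.sense(): the state, without advancing time (a new reading comes with each control period).
- arm.get_image(name): name is "side" or "top" or "wrist"; returns (picture, depth): 384x512x3 uint8, red, green, blue; 384x512 float32, m along the optical axis (not along the pixel's ray), 0 where there is no reading.
- arm.calibration(name): a dict with "mtx" (3x3 intrinsics, pixels), "cam_to_world" (4x4, takes a point from camera to world coordinates); the wrist camera has in their place "mount" (4x4, takes a point from camera to tool coordinates, whose origin is the TCP and whose axes are the tool frame's). Camera axes: x right, y down, z forward; pixel columns grow to the right and rows downward; lengths in m; the calibration is good to about 2 mm. The wrist camera is an equidistant fisheye: a pixel r from the principal point sees the ray r / f radians off the axis. A picture is of the moment at which its call begins: read the wrist's pose just before it. calibration takes no time and is no camera call.
- arm.hand_in(): hands the job in, once; it reports no verdict.
The state is a dict: "time": time; "joint_pos": joint angles; "joint_vel": joint speeds; "joint_efforts": joint torques, N m; "tcp_pos": TCP position; "tool_rot": TCP orientation; "contact_force": force on the tool from outside, world axes, zero at the start; "ft_torque": the same for the moment, N m; "gripper_width": opening from 0.0 (shut) to 1.0 (fully open).
Only numpy, scipy, OpenCV 4.12 (cv2) and the standard library are available. Lean on these libraries where they do the work, as an engineer would, in place of code of your own. Each camera call takes 0.05 s, during which the arm holds its last target. There are 200 camera calls.

## Working session

There is one attempt and no reset: what is moved stays moved. The work goes in short steps, Python scripts to look and compute and a tool call to move; the robot and the scene stay as the last step left them, time stands still between calls to the robot, and variables do not carry over. Pictures are saved under pics/ and viewed, about 8 in all and at most 12, crops included, and the job is handed in when it is done.

Besides the shell and the picture viewer there is one more tool, called after "Emit:" as name([rows], argument=value, ...), one row to a line, values as JSON. arm_command: Moves the arm, as the interface text tells. Its arguments: {"type":"object","properties":{"targets":{"type":"array","items":{"type":"array","items":{"type":"array","items":{"type":"number"}}}}},"required":["targets"]}

```bash
ls; mkdir -p pics
python3 - <<'E'
from rig import arm
import cv2,numpy as np
s=arm.sense();print(s['time'],s['tcp_pos'],s['tool_rot'],s['gripper_width'])
np.set_printoptions(precision=4,suppress=True)
for n in ['side','top']:
    p,d=arm.get_image(n);np.savez(f'{n}0.npz',p=p,d=d)
    c=arm.calibration(n);print(n,c)
    cv2.imwrite(f'pics/{n}0.png',p[...,::-1])
print(arm.calibration('wrist'))
a=cv2.imread('pics/side0.png');b=cv2.imread('pics/top0.png')
E
```

```text
pics
0.0 [0.15230508 0.63115579 0.24249135] [[ 2.34546667e-01  9.72104700e-01 -5.59038395e-04]
 [ 9.72101527e-01 -2.34547330e-01 -2.48405936e-03]
 [-2.54588675e-03  3.91857657e-05 -9.99996758e-01]] 0.9976731449428667
side {'mtx': array([[492.0853,   0.    , 261.5093],
       [  0.    , 492.0853, 194.5944],
       [  0.    ,   0.    ,   1.    ]]), 'cam_to_world': array([[ 0.8976, -0.3381,  0.283 ,  0.0512],
       [-0.4409, -0.6875,  0.577 , -0.952 ],
       [-0.0005, -0.6426, -0.7662,  1.3191],
       [ 0.    ,  0.    ,  0.    ,  1.    ]])}
top {'mtx': array([[470.3099,   0.    , 262.971 ],
       [  0.    , 470.3099, 196.7955],
       [  0.    ,   0.    ,   1.    ]]), 'cam_to_world': array([[ 0.0239, -0.9918,  0.1255,  0.3699],
       [-0.9996, -0.0258, -0.0134,  0.0009],
       [ 0.0166, -0.1251, -0.992 ,  1.2597],
       [ 0.    ,  0.    ,  0.    ,  1.    ]])}
{'mtx': array([[297.3186,   0.    , 254.8058],
       [  0.    , 297.3186, 193.6861],
       [  0.    ,   0.    ,   1.    ]]), 'mount': array([[ 1.    ,  0.0002, -0.0008,  0.0004],
       [ 0.0001,  0.9568,  0.2909, -0.0814],
       [ 0.0008, -0.2909,  0.9568, -0.1408],
       [ 0.    ,  0.    ,  0.    ,  1.    ]])}
```

View pics/side0.png

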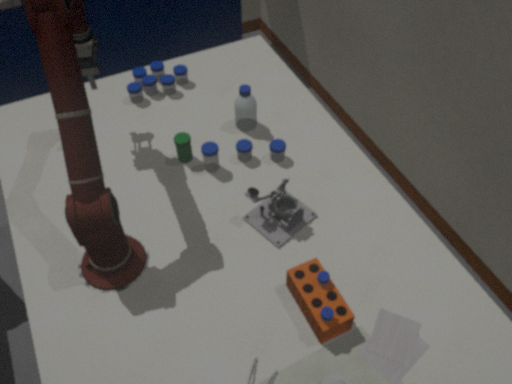

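View pics/top0.png

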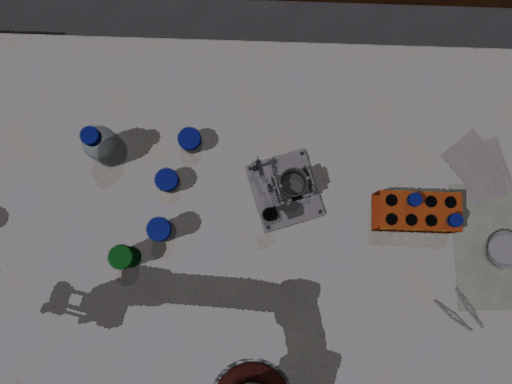

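```bash
cat > h.py <<'E'
import numpy as np,cv2
from rig import arm
np.set_printoptions(precision=4,suppress=True)
def pts(n,d):
    c=arm.calibration(n);K,T=c['mtx'],c['cam_to_world']
    v,u=np.mgrid[:d.shape[0],:d.shape[1]]
    q=np.stack([(u-K[0,2])/K[0,0]*d,(v-K[1,2])/K[1,1]*d,d],-1)
    return q@T[:3,:3].T+T[:3,3]
def onplane(n,u,v,z):
    c=arm.calibration(n);K,T=c['mtx'],c['cam_to_world']
    r=T[:3,:3]@np.array([(u-K[0,2])/K[0,0],(v-K[1,2])/K[1,1],1.])
    return T[:3,3]+r*(z-T[2,3])/r[2]
E
python3 - <<'E'
from h import *
for n in ['top','side']:
    f=np.load(f'{n}0.npz');p,d=f['p'],f['d'];P=pts(n,d)
    hsv=cv2.cvtColor(p,cv2.COLOR_RGB2HSV)
    m=cv2.inRange(hsv,(108,120,60),(130,255,255))
    k,l,st,c=cv2.connectedComponentsWithStats(m)
    for i in range(1,k):
        if 40<st[i,4]<1500:
            q=P[(l==i)&(d>0)]
            print(n,c[i],st[i,4],'median',np.median(q,0),'ztop',np.percentile(q[:,2],85))
f=np.load('top0.npz');p,d=f['p'],f['d'];P=pts('top',d)
a=cv2.resize(p[140:240,235:335],None,fx=5,fy=5,interpolation=cv2.INTER_CUBIC)
g=np.load('side0.npz')['p'][125:250,170:325]
b=cv2.resize(g,(620,500),interpolation=cv2.INTER_CUBIC)
b=cv2.resize(b,(300*620//500,300));a=cv2.resize(a,(420,420))
c=np.zeros((420,800,3),np.uint8);c[:,:420]=a;c[:300,424:796]=b
cv2.imwrite('pics/crop1.png',c[...,::-1])
# height map of stand region
z=P[150:230:3,245:330:3,2]*1000
for r,row in zip(range(150,230,3),z): print(r,' '.join('%3d'%x for x in row))
E
```

```text
top [ 88.9033 134.855 ] 269 median [0.6417 0.3974 0.1786] ztop 0.18046667468139083
top [188.8387 138.1563] 403 median [0.6687 0.1806 0.0674] ztop 0.0698671029260349
top [166.1477 179.2906] 413 median [0.5596 0.2337 0.068 ] ztop 0.07031846548766572
top [414.6755 199.0861] 151 median [ 0.5183 -0.3875  0.1188] ztop 0.12058939988140682
top [455.5346 219.7673] 159 median [ 0.4695 -0.4874  0.118 ] ztop 0.12055003007463891
top [158.2797 228.837 ] 454 median [0.4303 0.2389 0.1047] ztop 0.10708691746223695
side [156.1009  64.4495] 109 median [0.4313 0.8393 0.0681] ztop 0.07179512123785195
side [143.5455  75.1636] 220 median [0.3591 0.7998 0.0672] ztop 0.07145879344673566
side [179.5949  69.3291] 79 median [0.5064 0.7599 0.0682] ztop 0.07245758211289141
side [166.7041  78.8163] 98 median [0.4357 0.7225 0.0684] ztop 0.07210365567418489
side [134.051   86.7347] 98 median [0.3011 0.7328 0.0672] ztop 0.0698161715904934
side [244.4902  88.6667] 51 median [0.6413 0.3923 0.1785] ztop 0.1805396491987351
side [243.621  145.1935] 124 median [0.5588 0.2269 0.0683] ztop 0.07100218998034655
side [277.1774 
[... 2870 characters left out ...]
 2  10 133 133 131 136 137 1259  14   9  12   9  11  10   8  11  10   9  11   8   8   8   9  -1   0
216   0   1   2   1   0  15 133 135 138 137 139 117   6   9  11  11   5  10  10   8  10   9  13  15   8   0   1  -3   2
219   1  -2   1   0  -2   9 116 138 140 141 123 119 115  10  10   7   4   7  17   8   7   8   0   0   0  -2  -3   2  -2
222   5   0   0   0  -1   0 116 119 120 120 116   8   8   9   9   2   9   7   0  -2  -3   1  -1   1  -1   0   0  -5  -3
225   0   0   0   0   0  -1  10  11  14   3   9   7  13   5  10  -2   0   0   0   0   3 1259  -1  -2   2  -2  -2   0  -5
228  -3  -2   0   0   0   0  11  13  15  13  12  11   2   2   2   3   1  -2  -3   2   0   3   2   4   0   3   0   0  -1
```

View pics/crop1.png

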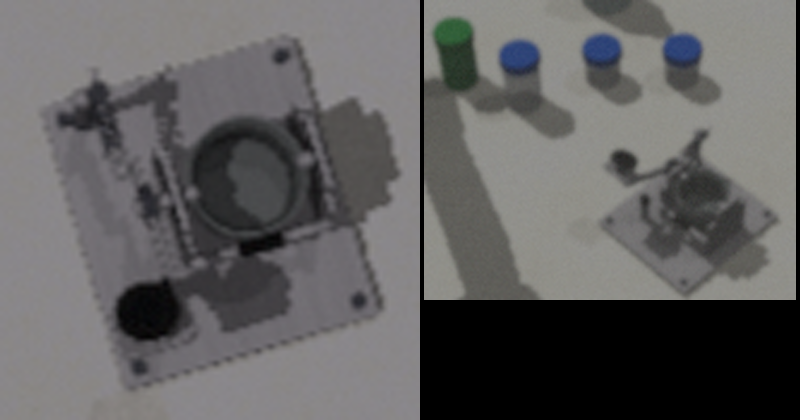

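Run:
```python
from h import *
def circ(q):
    A=np.c_[2*q[:,:2],np.ones(len(q))];s=np.linalg.lstsq(A,(q[:,:2]**2).sum(1),rcond=None)[0]
    return s[:2],np.sqrt(s[2]+s[:2]@s[:2])
for n in ['top','side']:
    f=np.load(f'{n}0.npz');p,d=f['p'],f['d'];P=pts(n,d);Z=P[...,2]
    near=np.linalg.norm(P[...,:2]-[.515,-.05],axis=-1)<.2
    b=((Z>.005)&(Z<.016)&near&(d>0)).astype(np.uint8)
    b=cv2.morphologyEx(b,cv2.MORPH_OPEN,np.ones((3,3)))
    r=cv2.minAreaRect((P[b>0][:,:2]*1000).astype(np.float32));print(n,'base',r)
    hsv=cv2.cvtColor(p,cv2.COLOR_RGB2HSV)
    # pad: dark & high
    pm=near&(Z>.12)&(Z<.15)&(p.max(-1)<45)
    q=P[pm];c=np.median(q,0);
    A=np.c_[q[:,:2]-q[:,:2].mean(0),np.ones(len(q))];s=np.linalg.lstsq(A,q[:,2],rcond=None)[0]
    print(n,'pad',len(q),q.mean(0),'slope',s,np.hypot(*s[:2]))
    v,u=np.nonzero(pm);print('px',u.min(),u.max(),v.min(),v.max())
    gm=cv2.inRange(hsv,(50,120,30),(80,255,255))>0
    q=P[gm&(d>0)];q=q[q[:,2]>np.percentile(q[:,2],50)];print(n,'green',np.median(q,0))
    # tall cap
    m=cv2.inRange(hsv,(108,120,60),(130,255,255))>0
    q=P[m&(np.linalg.norm(P[...,:2]-[.43,.237],axis=-1)<.05)];t=q[q[:,2]>.099]
    (x,y),rr=cv2.minEnclosingCircle((t[:,:2]*1000).astype(np.float32));print(n,'cap',t.mean(0),x,y,rr)
f=np.load('top0.npz')
for uv in [(244.5,166.2),(305.7,148.8),(326.2,214.5),(266,231.7)]: print(onplane('top',*uv,.01))
P=pts('top',f['d']);
# cup floor
v,u=np.mgrid[:384,:512]
m=(np.abs(P[...,2]-.040)<.006)&(np.hypot(u-294,v-183)<16)
q=P[m];print('floor',q.mean(0),len(q))
m=(P[...,2]>.072)&(P[...,2]<.09)&(np.abs(np.hypot(u-294,v-182)-13)<3)
print('rim',len(P[m]),circ(P[m]))
```

```text
top base ((549.3756103515625, -72.19270324707031), (190.5667266845703, 169.81719970703125), 18.163299560546875)
top pad 163 [ 0.4714 -0.0318  0.1344] slope [-0.39   -0.0852  0.1344] 0.39924802946835486
px 263 277 207 220
top green [0.3604 0.3286 0.1066]
top cap [0.4306 0.2396 0.1049] 430.8883972167969 240.01731872558594 29.294301986694336
side base ((549.5437622070312, -72.91424560546875), (191.20651245117188, 173.48777770996094), 18.879070281982422)
side pad 17 [ 0.4706 -0.0358  0.1355] slope [-0.5486 -0.2332  0.1355] 0.5961381418048772
px 250 256 189 193
side green [0.3585 0.3182 0.1062]
side cap [0.4298 0.2348 0.1048] 430.47796630859375 235.75657653808594 27.678733825683594
[0.6099 0.0358 0.01  ]
[ 0.6624 -0.129   0.01  ]
[ 0.4847 -0.1861  0.01  ]
[ 0.4348 -0.0263  0.01  ]
floor [ 0.5624 -0.0917  0.0398] 393
rim 240 (array([ 0.5604, -0.0902]), np.float64(0.03404085598026026))
```

Emit:
arm_command([
  [[-32,36,0,0,0,0,93],[-70,80,0,0,0,0,93],[-108,124,0,0,0,0,93],[-146,167,0,0,0,0,93],[-184,211,0,0,0,0,93],[-222,254,0,0,0,0,93],[-260,298,0,0,0,0,93],[-295,338,0,0,0,0,93],[-317,363,0,0,0,0,93],[-317,363,0,0,0,0,93]],
])

```text
time: 1.35
tcp_pos: [0.4323, 0.2349, 0.2431]
tool_rot: [[0.241, 0.971, -0.0], [0.971, -0.241, -0.004], [-0.004, 0.001, -1.0]]
contact_force: [-1.0, 0.4, -1.2]
gripper_width: 0.998
```

```bash
cat >> h.py <<'E'
def wrist():
    s=arm.sense();p,d=arm.get_image('wrist');c=arm.calibration('wrist');K,M=c['mtx'],c['mount']
    v,u=np.mgrid[:384,:512];x=(u-K[0,2])/K[0,0];y=(v-K[1,2])/K[1,1];t=np.hypot(x,y)+1e-9
    q=np.stack([np.tan(t)*x/t*d,np.tan(t)*y/t*d,d],-1)
    q=q@M[:3,:3].T+M[:3,3]
    return s,p,d,q,q@np.array(s['tool_rot']).T+s['tcp_pos']
E
python3 - <<'E'
from h import *
s,p,d,T,P=wrist()
print(s['time'],s['tcp_pos'],s['joint_pos'],s['contact_force'])
cv2.imwrite('pics/w1.png',p[...,::-1])
m=(cv2.inRange(cv2.cvtColor(p,cv2.COLOR_RGB2HSV),(108,120,40),(130,255,255))>0)&(d>0)&(np.linalg.norm(P[...,:2]-[.43,.237],axis=-1)<.06)
print(m.sum(),np.percentile(P[m][:,2],[5,50,95]))
q=m&(P[...,2]>.098);t=P[q];print(t.mean(0),cv2.minEnclosingCircle((t[:,:2]*1000).astype(np.float32)))
tt=T[q];print('tool',tt.mean(0)*1000,(tt.min(0)+tt.max(0))/2*1000)
E
```

```text
1.35 [0.4323 0.2349 0.2431] [-0.5794  0.373   0.0489  1.8694 -0.0187  0.902   0.8053] [-0.9813  0.3542 -1.195 ]
2862 [0.1033 0.1047 0.1059]
[0.4285 0.2408 0.1078] ((430.17724609375, 240.22515869140625), 30.472627639770508)
tool [  5.3095  -5.1871 135.2509] [ 5.6161 -4.1428 35.9954]
```

View pics/w1.png

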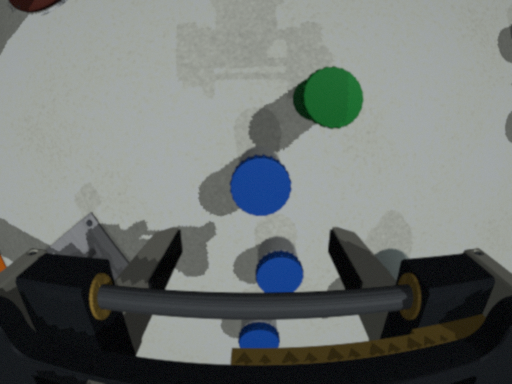

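Emit:
arm_command([
  [[4.5,-3.5,30,0,0,0,93],[4.5,-3.5,70,0,0,0,93],[4.5,-3.5,110,0,0,0,93],[4.5,-3.5,135,0,0,0,93],[4.5,-3.5,142,0,0,0,93],[4.5,-3.5,142,0,0,0,93],[4.5,-3.5,142,0,0,0,50],[4.5,-3.5,142,0,0,0,50],[4.5,-3.5,142,0,0,0,50],[4.5,-3.5,142,0,0,0,50]],
])

```text
time: 2.65
tcp_pos: [0.4286, 0.2419, 0.1014]
tool_rot: [[0.237, 0.971, -0.001], [0.971, -0.237, -0.002], [-0.002, -0.0, -1.0]]
contact_force: [0.1, -0.8, 2.2]
gripper_width: 0.641
```

Emit:
arm_command([
  [[0,0,-30,0,0,0,50],[0,0,-75,0,0,0,50],[0,0,-120,0,0,0,50],[-15,10,-150,0,0,0,50],[-50,35,-150,0,0,0,50],[-95,67,-150,0,0,0,50],[-140,99,-150,0,0,0,50],[-185,131,-150,0,0,0,50],[-225,158,-150,0,0,0,50],[-260,183,-150,0,0,0,50]],
])

```text
time: 3.9
tcp_pos: [0.5446, -0.0558, 0.2515]
tool_rot: [[0.239, 0.971, -0.002], [0.971, -0.239, -0.002], [-0.003, -0.001, -1.0]]
contact_force: [0.3, 0.7, -1.3]
gripper_width: 0.643
```

Emit:
arm_command([
  [[-20,14,0,0,0,0,50],[-29,20,0,0,0,0,50],[-29,20,0,0,0,0,50],[-29,20,0,0,0,0,50]],
])

```text
time: 4.4
tcp_pos: [0.5568, -0.0868, 0.2515]
tool_rot: [[0.236, 0.972, -0.003], [0.972, -0.236, -0.001], [-0.002, -0.002, -1.0]]
contact_force: [-0.2, -0.1, -1.4]
gripper_width: 0.639
```

Run:
```python
from h import *
s,p,d,T,P=wrist()
print(s['time'],s['tcp_pos'],s['tool_rot'],s['joint_pos'],s['contact_force'],s['gripper_width'])
t,td=arm.get_image('top');g,gd=arm.get_image('side')
np.savez('h2.npz',p=p,d=d,T=T,P=P,t=t,td=td,g=g,gd=gd)
c=np.zeros((384,800,3),np.uint8);c[:,:512]=p
c[:190,520:]=cv2.resize(t[140:240,230:350],(280,190));c[194:,520:]=cv2.resize(g[100:240,200:400],(280,190))
cv2.imwrite('pics/w2.png',c[...,::-1])
m=(cv2.inRange(cv2.cvtColor(p,cv2.COLOR_RGB2HSV),(108,120,40),(130,255,255))>0)&(d>0)&(np.linalg.norm(T[...,:2],axis=-1)<.05)
print(m.sum(),np.percentile(T[m],[3,50,97],axis=0)*1000)
```

```text
4.4 [ 0.5568 -0.0868  0.2515] [[ 0.2362  0.9717 -0.0026]
 [ 0.9717 -0.2362 -0.001 ]
 [-0.0016 -0.0023 -1.    ]] [ 0.0353  0.4739  0.1217  1.6702 -0.0641  1.004   1.5106] [-0.2146 -0.0621 -1.3855] 0.6391140155153351
7851 [[-25.3882 -27.1875  -4.7961]
 [  0.4229  -6.9601  -3.535 ]
 [ 26.1481  15.573    7.4272]]
```

View pics/w2.png

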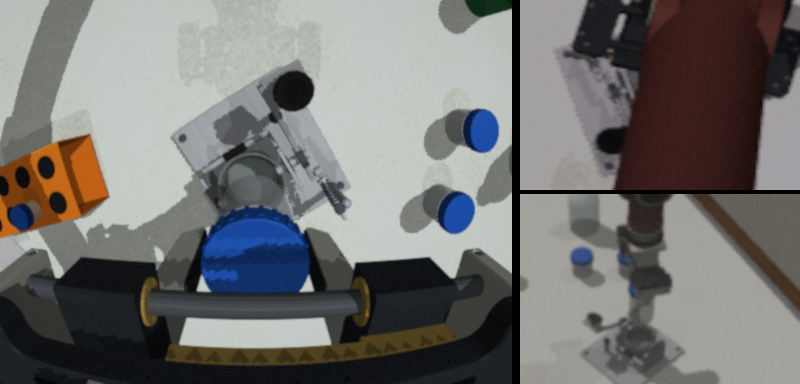

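Run:
```python
from h import *
f=np.load('h2.npz');p,d,T,P=[f[k] for k in ('p','d','T','P')]
hsv=cv2.cvtColor(p,cv2.COLOR_RGB2HSV)
blue=(cv2.inRange(hsv,(108,100,30),(130,255,255))>0)
def circ(q,r=None):
    from scipy.optimize import least_squares
    f=(lambda x:np.hypot(q[:,0]-x[0],q[:,1]-x[1])-(r or x[2]))
    return least_squares(f,[*q.mean(0)[:2],r or .03],loss='soft_l1',f_scale=.001).x
m=blue&(np.linalg.norm(T[...,:2],axis=-1)<.05)&(d>0)
# cap front rim: top face points, outermost by angle
top=T[m&(T[...,2]<.0)]; 
a=np.arctan2(top[:,1],top[:,0]);o=[]
for b in np.arange(.1,3.0,.1):
    k=top[(a>b)&(a<b+.1)]
    if len(k)>5:o.append(k[np.argmax(np.hypot(k[:,0],k[:,1]))])
o=np.array(o);print('cap rim fit tool',circ(o,.030)*1000,circ(o)*1000, 'z',np.median(top[:,2])*1000)
near=(np.linalg.norm(P[...,:2]-[.56,-.09],axis=-1)<.045)&~blue&(d>0)
for lo,hi in [(.078,.09)]:
    k=near&(P[...,2]>lo)&(P[...,2]<hi)
    v,u=np.nonzero(k);print('rim',k.sum(),u.min(),u.max(),v.min(),v.max(),circ(P[k])*1000)
k=near&(P[...,2]>.078)&(P[...,2]<.09)
v,u=np.nonzero(k)
for i in range(0,len(u),max(1,len(u)//25)): print(u[i],v[i],P[v[i],u[i]]*1000)
pm=(np.linalg.norm(P[...,:2]-[.471,-.031],axis=-1)<.04)&(P[...,2]>.12)&(p.max(-1)<60)
q=P[pm];print('pad',len(q),(q.min(0)+q.max(0))/2*1000,q.mean(0)*1000)
np.save('pad_pts.npy',q)
b=((P[...,2]>.004)&(P[...,2]<.016)&(np.linalg.norm(P[...,:2]-[.55,-.07],axis=-1)<.15)).astype(np.uint8)
b=cv2.morphologyEx(b,cv2.MORPH_OPEN,np.ones((5,5)))
print(cv2.minAreaRect((P[b>0][:,:2]*1000).astype(np.float32)))
```

```text
cap rim fit tool [ 0.7527 43.8097 30.    ] [  0.0565 -32.5898  51.1342] z -3.6149928087213787
rim 659 213 289 153 208 [560.7281 -91.3386  35.5985]
244 153 [522.4481 -90.1198  84.0726]
252 154 [525.589  -82.2707  83.332 ]
253 155 [526.9504 -81.5267  82.8477]
250 156 [527.7045 -85.0198  79.9242]
243 157 [526.9464 -92.5009  80.1344]
240 158 [527.3129 -95.9197  79.6087]
267 159 [534.3439 -68.1711  84.1571]
231 161 [ 527.3927 -105.5017   84.3606]
273 162 [538.9438 -62.7426  84.1772]
227 164 [ 529.5922 -110.531    83.7451]
273 165 [542.908  -63.4187  80.2475]
280 166 [544.6778 -56.5035  85.0457]
275 168 [546.1567 -62.0901  82.3184]
286 169 [548.4863 -51.177   88.6369]
278 171 [549.4198 -59.7533  85.2572]
278 173 [551.5894 -60.2227  85.0567]
282 175 [555.2682 -56.4652  82.8207]
223 178 [ 544.5289 -119.6192   78.0875]
219 181 [ 545.5409 -123.7943   83.5801]
281 183 [564.723  -59.3207  79.0478]
219 186 [ 550.7256 -125.1284   84.4337]
282 188 [569.481  -59.5419  82.5964]
221 191 [ 557.3536 -125.0204   81.7185]
219 195 [ 560.7809 -128.0616   83.4455]
217 200 [ 566.2206 -132.0942   81.9428]
216 205 [ 569.4161 -133.2185   89.1375]
pad 1437 [472.0885 -40.689  258.8116] [472.5094 -36.9963 166.1236]
((548.773681640625, -73.80989837646484), (190.5752410888672, 169.51564025878906), 18.641637802124023)
```

Run:
```python
from h import *
from scipy.optimize import least_squares
f=np.load('h2.npz');p,d,T,P=[f[k] for k in ('p','d','T','P')]
blue=(cv2.inRange(cv2.cvtColor(p,cv2.COLOR_RGB2HSV),(108,100,30),(130,255,255))>0)&(d>0)&(np.linalg.norm(T[...,:2],axis=-1)<.05)
for name,sel in [('top',T[...,2]<-.001),('side',(T[...,2]>.001)&(T[...,2]<.014))]:
    q=T[blue&sel];a=np.arctan2(q[:,1],q[:,0]);o=[]
    for b in np.arange(-2.7,-.4,.1):
        k=q[(a>b)&(a<b+.1)]
        if len(k)>3:o.append(k[np.argsort(np.hypot(k[:,0],k[:,1]))[-2]])
    o=np.array(o)
    for r in (.0295,.030):
        x=least_squares(lambda x:np.hypot(o[:,0]-x[0],o[:,1]-x[1])-r,[0,0],loss='soft_l1',f_scale=.001)
        print(name,r,x.x*1000,np.abs(x.fun).mean()*1000,len(o))
    print(o[::4]*1000)
```

```text
top 0.0295 [ 0.334  -0.2432] 1.9225760502849276 23
top 0.03 [0.3252 0.5178] 2.0033300454927256 23
[[-25.2706 -12.6412  -1.7089]
 [-18.0014 -21.7284  -1.3491]
 [-10.0798 -31.1319 -71.4964]
 [  5.2398 -31.3314 -71.5713]
 [ 13.6007 -24.5736  -1.4338]
 [ 22.6796 -17.2829  -1.5858]]
side 0.0295 [0.3579 1.2559] 0.3706680611230439 21
side 0.03 [0.3269 1.8408] 0.3753371156150039 21
[[-23.785  -16.3393   8.3291]
 [-14.9754 -23.4041   5.618 ]
 [ -5.2961 -27.9422   4.142 ]
 [  6.12   -27.1179   3.3858]
 [ 18.0686 -22.8056   1.4592]
 [ 26.9126 -11.5192   3.0358]]
```

Emit:
arm_command([
  [[-3.2,2.3,20,0,0,0,50],[-3.2,2.3,40,0,0,0,50],[-3.2,2.3,55,0,0,0,50],[-3.2,2.3,55,0,0,0,50],[-3.2,2.3,55,0,0,0,50]],
])

```text
time: 5.18
tcp_pos: [0.5589, -0.0909, 0.1973]
tool_rot: [[0.236, 0.972, -0.001], [0.972, -0.236, -0.002], [-0.002, -0.0, -1.0]]
contact_force: [0.3, -0.9, -1.1]
gripper_width: 0.635
```

Emit:
arm_command([
  [[0.3,-0.7,5,0,0,0,50],[0.3,-0.7,10,0,0,0,50],[0.3,-0.7,15,0,0,0,50],[0.3,-0.7,20,0,0,0,50]],
])

```text
time: 5.68
tcp_pos: [0.5582, -0.0906, 0.1769]
tool_rot: [[0.236, 0.972, -0.001], [0.972, -0.236, -0.002], [-0.002, -0.0, -1.0]]
contact_force: [-0.8, -0.4, -1.6]
gripper_width: 0.639
```

Emit:
arm_command([
  [[0,0,5,0,0,0,50],[0,0,10,0,0,0,50],[0,0,15,0,0,0,50],[0,0,20,0,0,0,50]],
])

```text
time: 6.18
tcp_pos: [0.5582, -0.0906, 0.1566]
tool_rot: [[0.236, 0.972, -0.001], [0.972, -0.236, -0.002], [-0.002, -0.0, -1.0]]
contact_force: [-0.9, -0.4, -0.7]
gripper_width: 0.641
```

Inside with no side force. Lower the last 15 mm gently.

Emit:
arm_command([
  [[0,0,5,0,0,0,50],[0,0,9,0,0,0,50],[0,0,12,0,0,0,50],[0,0,14,0,0,0,50],[0,0,14,0,0,0,50]],
])

```text
time: 6.8
tcp_pos: [0.5582, -0.0906, 0.1425]
tool_rot: [[0.236, 0.972, -0.001], [0.972, -0.236, -0.002], [-0.002, -0.001, -1.0]]
contact_force: [-0.1, -1.3, -1.4]
gripper_width: 0.641
```

Emit:
arm_command([
  [[0,0,1,0,0,0,50],[0,0,2,0,0,0,50],[0,0,2,0,0,0,50]],
])

```text
time: 7.18
tcp_pos: [0.5587, -0.0907, 0.1413]
tool_rot: [[0.236, 0.972, 0.0], [0.972, -0.236, -0.002], [-0.002, 0.001, -1.0]]
contact_force: [-1.0, -0.1, 4.7]
gripper_width: 0.641
```

Emit:
arm_command([
  [[0,0,0.5,0,0,0,93],[0,0,0.5,0,0,0,93],[0,0,0.5,0,0,0,93],[0,0,0,0,0,0,93],[0,0,-20,0,0,0,93],[0,0,-55,0,0,0,93],[0,0,-95,0,0,0,93],[0,0,-130,0,0,0,93],[0,50,-130,0,0,0,93],[0,50,-130,0,0,0,93]],
])

```text
time: 8.43
tcp_pos: [0.6091, -0.1028, 0.2708]
tool_rot: [[0.237, 0.972, 0.002], [0.972, -0.237, -0.003], [-0.002, 0.002, -1.0]]
contact_force: [0.8, 0.5, -0.6]
gripper_width: 1.0
```

Run:
```python
from h import *
s,p,d,T,P=wrist()
print(s['time'],s['tcp_pos'],s['tool_rot'],s['joint_pos'],s['contact_force'],s['gripper_width'])
cv2.imwrite('pics/w3.png',p[...,::-1])
m=(cv2.inRange(cv2.cvtColor(p,cv2.COLOR_RGB2HSV),(108,120,40),(130,255,255))>0)&(d>0)&(np.linalg.norm(P[...,:2]-[.56,-.09],axis=-1)<.06)
q=P[m];t=q[q[:,2]>np.percentile(q[:,2],30)-.002];print('captop z',np.percentile(t[:,2],[5,50,95])*1000,cv2.minEnclosingCircle((t[:,:2]*1000).astype(np.float32)))
A=np.c_[t[:,:2]-t[:,:2].mean(0),np.ones(len(t))];print('slope',np.linalg.lstsq(A,t[:,2],rcond=None)[0])
pm=(np.linalg.norm(P[...,:2]-[.471,-.031],axis=-1)<.035)&(P[...,2]>.115)&(P[...,2]<.15)&(p.max(-1)<60)
q=P[pm];A=np.c_[q[:,:2]-q[:,:2].mean(0),np.ones(len(q))];sl=np.linalg.lstsq(A,q[:,2],rcond=None)[0]
print('pad',len(q),(np.percentile(q,1,axis=0)+np.percentile(q,99,axis=0))/2*1000,q.mean(0)*1000,sl,np.hypot(*sl[:2]))
b=((P[...,2]>.004)&(P[...,2]<.016)&(np.linalg.norm(P[...,:2]-[.55,-.07],axis=-1)<.15)).astype(np.uint8)
b=cv2.morphologyEx(b,cv2.MORPH_OPEN,np.ones((5,5)))
print(cv2.minAreaRect((P[b>0][:,:2]*1000).astype(np.float32)))
```

```text
8.425 [ 0.6091 -0.1028  0.2708] [[ 0.2366  0.9716  0.0016]
 [ 0.9716 -0.2366 -0.0026]
 [-0.0022  0.0022 -1.    ]] [ 0.0547  0.5408  0.1266  1.4894 -0.0699  1.1138  1.5261] [ 0.8243  0.5186 -0.5598] 1.000421109761476
captop z [143.4723 144.6797 145.8285] ((560.5012817382812, -91.52999877929688), 30.36008071899414)
slope [ 0.0005 -0.0023  0.1447]
pad 1213 [472.441  -35.928  127.9694] [471.9863 -34.2301 132.7907] [-0.3354  0.1167  0.1328] 0.35510261941511045
((548.9984130859375, -74.150146484375), (190.70602416992188, 170.309326171875), 18.305374145507812)
```

View pics/w3.png

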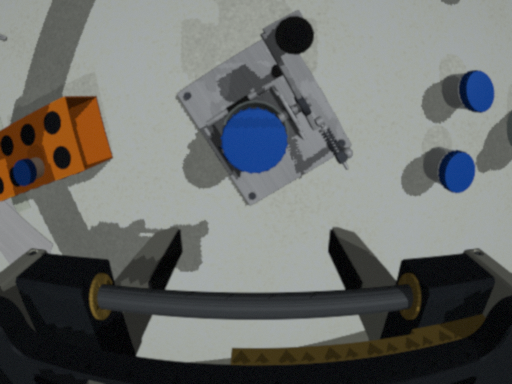

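Emit:
arm_command([
  [[9,-37,0,0,0,-8,0],[18,-75,0,0,0,-16,0],[27,-112,0,0,0,-24,0],[36,-150,0,0,0,-32,0],[36,-150,20,0,0,-32,0],[36,-150,50,0,0,-32,0],[36,-150,80,0,0,-32,0],[36,-150,80,0,0,-32,0]],
])

```text
time: 9.48
tcp_pos: [0.4673, -0.032, 0.1889]
tool_rot: [[-0.314, 0.949, -0.007], [0.949, 0.314, -0.002], [0.001, -0.007, -1.0]]
contact_force: [-0.2, 0.8, 0.8]
gripper_width: 0.187
```

Run:
```python
from h import *
s,p,d,T,P=wrist()
print(s['time'],s['tcp_pos'],s['tool_rot'],s['joint_pos'],s['contact_force'],s['gripper_width'])
t,_=arm.get_image('side')
c=np.zeros((384,800,3),np.uint8);c[:,:512]=p
c[:260,520:]=cv2.resize(t[130:250,215:345],(280,260))
cv2.imwrite('pics/w4.png',c[...,::-1])
pm=(np.linalg.norm(P[...,:2]-[.471,-.031],axis=-1)<.035)&(P[...,2]>.115)&(P[...,2]<.15)&(p.max(-1)<60)
q=P[pm];print('pad',len(q),(np.percentile(q,1,axis=0)+np.percentile(q,99,axis=0))/2*1000)
print('tool',(np.percentile(T[pm],1,axis=0)+np.percentile(T[pm],99,axis=0))/2*1000)
```

```text
9.475 [ 0.4673 -0.032   0.1889] [[-0.3145  0.9492 -0.0073]
 [ 0.9493  0.3145 -0.0018]
 [ 0.0006 -0.0075 -1.    ]] [ 0.0396  0.414  -0.0266  1.9952  0.0188  0.7398  1.892 ] [-0.217   0.7754  0.8419] 0.18730200248304404
pad 1335 [470.9793 -33.6183 133.9478]
tool [-1.6615  4.0159 54.9091]
```

View pics/w4.png

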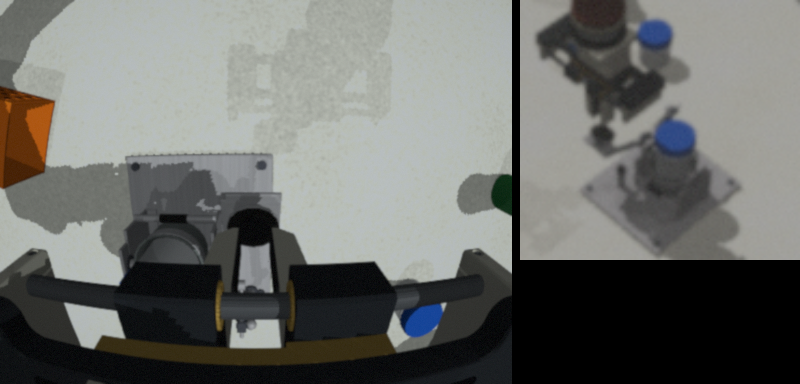

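Emit:
arm_command([
  [[-1.5,3.5,5,0,0,0,0],[-1.5,3.5,12,0,0,0,0],[-1.5,3.5,18,0,0,0,0],[-1.5,3.5,20,0,0,0,0]],
])

```text
time: 10.07
tcp_pos: [0.4732, -0.0324, 0.1705]
tool_rot: [[-0.314, 0.949, -0.002], [0.949, 0.314, -0.002], [-0.001, -0.003, -1.0]]
contact_force: [-0.3, 0.3, 0.1]
gripper_width: 0.005
```

Emit:
arm_command([
  [[0,0,2,0,0,0,0],[0,0,4,0,0,0,0],[0,0,6,0,0,0,0],[0,0,7.5,0,0,0,0],[0,0,8.5,0,0,0,0]],
])

```text
time: 10.7
tcp_pos: [0.4732, -0.0325, 0.1622]
tool_rot: [[-0.314, 0.949, -0.002], [0.949, 0.314, -0.002], [-0.001, -0.003, -1.0]]
contact_force: [-1.3, -0.5, 4.5]
gripper_width: 0.004
```

Emit:
arm_command([
  [[0,-0.3,1,0,0,0,0],[0,-0.8,2,0,0,0,0],[0,-1.5,3,0,0,0,0]],
])

```text
time: 11.08
tcp_pos: [0.472, -0.0329, 0.1603]
tool_rot: [[-0.314, 0.949, -0.001], [0.949, 0.314, -0.002], [-0.002, -0.002, -1.0]]
contact_force: [-2.3, 0.8, 7.7]
gripper_width: 0.004
```

Emit:
arm_command([
  [[0,-0.5,2,0,0,0,0],[0,-1,3,0,0,0,0],[0,-1.6,4,0,0,0,0],[0,-2.2,5,0,0,0,0]],
])

```text
time: 11.58
tcp_pos: [0.4693, -0.0338, 0.1561]
tool_rot: [[-0.314, 0.949, -0.002], [0.949, 0.314, -0.002], [-0.001, -0.003, -1.0]]
contact_force: [-3.0, -0.8, 9.6]
gripper_width: 0.007
```

Emit:
arm_command([
  [[0,-0.7,2,0,0,0,0],[0,-1.4,3.5,0,0,0,0],[0,-2.2,5,0,0,0,0],[0,-3,6.5,0,0,0,0]],
])

```text
time: 12.08
tcp_pos: [0.4657, -0.035, 0.1502]
tool_rot: [[-0.314, 0.949, -0.003], [0.949, 0.314, -0.003], [-0.001, -0.004, -1.0]]
contact_force: [-1.6, -0.4, 7.7]
gripper_width: 0.003
```

Emit:
arm_command([
  [[0,-0.8,2,0,0,0,0],[0,-1.6,4,0,0,0,0],[0,-2.4,6,0,0,0,0],[0,-3.2,8,0,0,0,0],[0,-4,10,0,0,0,0]],
])

```text
time: 12.7
tcp_pos: [0.4612, -0.0365, 0.1402]
tool_rot: [[-0.314, 0.95, -0.004], [0.95, 0.314, -0.003], [-0.001, -0.005, -1.0]]
contact_force: [-2.3, -0.3, 4.4]
gripper_width: 0.008
```

Emit:
arm_command([
  [[0,-0.7,2,0,0,0,0],[0,-1.4,4,0,0,0,0],[0,-2,6,0,0,0,0],[0,-2.6,8,0,0,0,0],[0,-3.2,10,0,0,0,0],[0,-3.2,10,0,0,0,0]],
])

```text
time: 13.45
tcp_pos: [0.4585, -0.0374, 0.13]
tool_rot: [[-0.314, 0.949, -0.004], [0.949, 0.314, -0.003], [-0.001, -0.004, -1.0]]
contact_force: [0.6, 0.2, -0.3]
gripper_width: 0.005
```

Emit:
arm_command([
  [[0,-3,7,0,0,0,0],[0,-6,13,0,0,0,0],[0,-8,18,0,0,0,0],[0,-8,21,0,0,0,0],[0,-8,21,0,0,0,0]],
])

```text
time: 14.08
tcp_pos: [0.4508, -0.0399, 0.1088]
tool_rot: [[-0.314, 0.949, -0.004], [0.949, 0.314, -0.003], [-0.001, -0.005, -1.0]]
contact_force: [-0.0, 0.1, -0.2]
gripper_width: 0.004
```

Emit:
arm_command([
  [[0,0,1.5,0,0,0,0],[0,0,3,0,0,0,0],[0,0,4,0,0,0,0],[0,0,4.5,0,0,0,0]],
])

```text
time: 14.58
tcp_pos: [0.4508, -0.0399, 0.1043]
tool_rot: [[-0.314, 0.949, -0.004], [0.949, 0.314, -0.003], [-0.001, -0.005, -1.0]]
contact_force: [0.8, -0.0, -0.3]
gripper_width: 0.0
```

Emit:
arm_command([
  [[0,0,0.7,0,0,0,0],[0,0,1.4,0,0,0,0],[0,0,2,0,0,0,0]],
])

```text
time: 14.95
tcp_pos: [0.4509, -0.0399, 0.1023]
tool_rot: [[-0.314, 0.949, -0.004], [0.949, 0.314, -0.003], [-0.001, -0.005, -1.0]]
contact_force: [-0.1, 0.3, 1.3]
gripper_width: 0.004
```

Emit:
arm_command([
  [[0,0,0.4,0,0,0,0],[0,0,0.8,0,0,0,0],[0,0,1,0,0,0,0]],
])

```text
time: 15.32
tcp_pos: [0.451, -0.0399, 0.1018]
tool_rot: [[-0.314, 0.949, -0.003], [0.949, 0.314, -0.003], [-0.001, -0.004, -1.0]]
contact_force: [-1.8, 0.4, 7.1]
gripper_width: 0.004
```

Emit:
arm_command([
  [[0,0,0.7,0,0,0,0],[0,0,0.8,0,0,0,0],[0,0,0.8,0,0,0,0]],
])

```text
time: 15.7
tcp_pos: [0.451, -0.0399, 0.1018]
tool_rot: [[-0.314, 0.949, -0.003], [0.949, 0.314, -0.003], [-0.002, -0.004, -1.0]]
contact_force: [-2.3, -0.3, 8.6]
gripper_width: 0.005
```

Emit:
arm_command([
  [[0,0,1.1,0,0,0,0],[0,0,1.2,0,0,0,0],[0,0,1.2,0,0,0,0],[0,0,1.2,0,0,0,0]],
])

```text
time: 16.2
tcp_pos: [0.451, -0.0399, 0.1016]
tool_rot: [[-0.314, 0.949, -0.002], [0.949, 0.314, -0.003], [-0.002, -0.003, -1.0]]
contact_force: [-2.4, -0.6, 10.8]
gripper_width: 0.007
```

Emit:
arm_command([
  [[0,0,1,0,0,0,0],[0,0,1,0,0,0,0],[0,0,1,0,0,0,0],[0,0,1,0,0,0,0],[0,0,1,0,0,0,0],[0,0,1,0,0,0,0],[0,0,1,0,0,0,0],[0,0,1,0,0,0,0],[0,0,1,0,0,0,0],[0,0,1,0,0,0,0]],
])

```text
time: 17.45
tcp_pos: [0.4511, -0.0398, 0.1015]
tool_rot: [[-0.314, 0.949, -0.002], [0.949, 0.314, -0.003], [-0.002, -0.003, -1.0]]
contact_force: [-1.6, 0.4, 10.1]
gripper_width: 0.007
```

Emit:
arm_command([
  [[0,0,0,0,0,0,0],[0,-1,-4,0,0,0,0],[0,-2,-20,0,0,0,0],[0,-2,-50,0,0,0,0],[0,0,-90,0,0,0,0],[0,0,-130,0,0,0,0],[45,20,-150,0,0,0,0],[95,40,-150,0,0,0,0],[130,60,-150,0,0,0,0],[130,60,-150,0,0,0,0]],
])

```text
time: 18.7
tcp_pos: [0.4674, 0.1066, 0.2509]
tool_rot: [[-0.321, 0.947, -0.002], [0.947, 0.321, -0.001], [-0.0, -0.002, -1.0]]
contact_force: [0.1, -1.2, -0.4]
gripper_width: 0.007
```

Run:
```python
from h import *
s=arm.sense();print(s['time'],s['tcp_pos'],s['contact_force'])
t,td=arm.get_image('top');g,gd=arm.get_image('side')
c=np.zeros((400,800,3),np.uint8)
c[:,:396]=cv2.resize(t[130:250,225:345],(396,400));c[:,404:]=cv2.resize(g[130:250,225:345],(396,400))
cv2.imwrite('pics/w5.png',c[...,::-1])
for n,p,d in (('top',t,td),('side',g,gd)):
    P=pts(n,d);Z=P[...,2]
    near=np.linalg.norm(P[...,:2]-[.515,-.05],axis=-1)<.2
    b=((Z>.005)&(Z<.016)&near&(d>0)).astype(np.uint8);b=cv2.morphologyEx(b,cv2.MORPH_OPEN,np.ones((3,3)))
    print(n,cv2.minAreaRect((P[b>0][:,:2]*1000).astype(np.float32)))
    m=cv2.inRange(cv2.cvtColor(p,cv2.COLOR_RGB2HSV),(108,120,60),(130,255,255))
    k,l,st,cc=cv2.connectedComponentsWithStats(m)
    for i in range(1,k):
        if st[i,4]>70:print(n,cc[i],np.median(P[(l==i)&(d>0)],0))
    if n=='top':
        q=P[(m>0)&near&(d>0)];A=np.c_[q[:,:2]-q[:,:2].mean(0),np.ones(len(q))];sl=np.linalg.lstsq(A,q[:,2],rcond=None)[0];print('cap slope',sl,np.arctan(np.hypot(*sl[:2])))
```

```text
18.7 [0.4674 0.1066 0.2509] [ 0.0682 -1.225  -0.3883]
top ((549.7206420898438, -72.62247467041016), (190.13070678710938, 170.98812866210938), 18.033958435058594)
top [ 89.0147 134.9158] [0.6421 0.3971 0.1788]
top [188.8861 138.2228] [0.6685 0.18   0.0677]
top [300.974  198.3873] [ 0.5119 -0.1067  0.1246]
top [414.5828 199.1391] [ 0.5184 -0.3871  0.1182]
top [455.2025 219.7423] [ 0.4696 -0.487   0.1183]
cap slope [1.1601 1.4876 0.1268] 1.0833615744452045
side ((549.5575561523438, -74.43204498291016), (190.82945251464844, 171.3675079345703), 17.696931838989258)
side [156.2105  64.5702] [0.4316 0.8383 0.0666]
side [143.4304  75.2304] [0.3586 0.7972 0.0673]
side [179.6786  69.5476] [0.5073 0.7608 0.0675]
side [166.8218  78.8911] [0.4358 0.7233 0.067 ]
side [134.1683  86.9208] [0.3002 0.7305 0.0671]
side [243.5043 145.4274] [0.5565 0.2263 0.0672]
side [277.288 144.96 ] [0.6683 0.1765 0.0673]
side [273.5734 207.3427] [ 0.5056 -0.1103  0.1169]
side [323.3704 276.4444] [ 0.5186 -0.3927  0.118 ]
side [326.6667 312.875 ] [ 0.4691 -0.4912  0.1183]
```

View pics/w5.png

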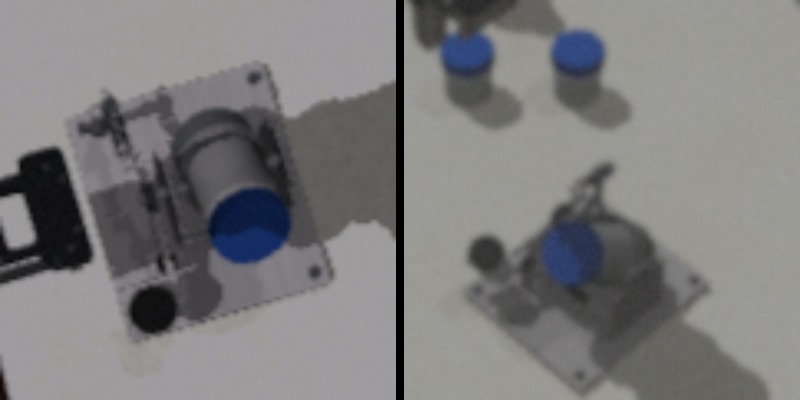

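```bash
python3 -c "
from rig import arm
print(arm.hand_in())"
```

```text
the job is handed in; nothing more can be done
None
```

The tall blue-capped jar is in the tilt stand's cup, tilted at its stop and released, and the job is handed in at about 19 s of the 64 s allowed.

- **Seating the jar:** I lowered it until it met the cup floor at about 5 N and let go. The cap top then read 144.7 mm and level, against 145 mm expected for a fully home jar.
- **Tipping the cup:** I pressed the pad down with the closed fingers. The highest force I read was about 10 N. It fell to zero as the lever snapped over centre to its stop.
- **Proving it home:** I bore down on the pad at the stop. The readings were 10.8 N at the start and 10.1 N at the end of a 1.25 s hold. Forces were only reported at the end of each move, so brief peaks in between were not seen.

**Last checks:**
- **Jar and cup:** The final pictures show the jar tilted in the cup. Its cap centre was about 6 mm from the computed position. A plane fit of the cap's tilt gave 1.08 rad against 0.75 expected. I put this down to cap-side pixels in the fit and relied on the cap's position.
- **Stand:** The top view put it within 0.5 mm of where it began. The side view differed by about 1.5 mm, which is within its calibration.
- **Other things:** Short jar a, the tubes in the rack and the bottle cap had not moved. Short jar b was seen only in the side view, about 2 mm from before. I did not measure the green jar again.
- **Camera offset:** The side camera disagreed with the top and wrist cameras by about 4 mm in y throughout, so I worked from the top and wrist views.

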